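# Shut the balance's draft shield and tare it

### The job

The balance has been loaded through its draft shield and must now be tared in still air: with your fingertips, slide the right-hand glass door and the glass top door fully shut, gently and without slamming them, and only then press the blue tare key at the left of the front panel well down and let it come up again. Nothing needs to be gripped or lifted: leave the weighing boat lying as it is on the pan, do not press the grey on/off key, and leave everything else on the bench where it stands.

Things in the scene. Friction and masses are not known exactly. Their poses are not given: they have to be found in the camera images.
- balance: laboratory balance, fixed: white housing 310 mm (x) by 200 mm (y), glass draft shield on it, top at z = 216 mm. Origin: centre of its underside on the bench; x to its rear, y to its left, z up; display and keys at the front (-x). Front pane at x = -62 mm; outer face of right pane y = -94 mm; rear housing x = 85 to 155 mm, 209 mm high. The front and left panes do not move
- side_door (a joint): right-hand glass door of the draft shield (the balance's -y side): m slid open. 0 = fully shut on its stop, 0.10 = fully open; it opens along the balance's +x (rearward) and is shut by pushing along -x. It stays where it is left; friction about 1.5 N, a little more when moved fast
- side_paddle (a point): centre of the black finger paddle on the right-hand door, moving with it: an upright blade 8 mm thick (x), standing out from the pane from y = -94 to -130 mm, 46 mm high (z = 160 to 206 mm); at x = 8, y = -112, z = 183 mm in the balance frame when shut. Push its rear (+x) face to shut the door. Beside it are only the pane and a pad at its root, 5 mm thick, reaching 15 mm either way
- top_door (a joint): glass top door of the draft shield: m slid open. 0 = fully shut on its stop, 0.10 = fully open; it opens along the balance's +x (over the rear housing) and is shut by pushing along -x. It stays where it is left; friction about 1.5 N, a little more when moved fast
- top_grip (a point): middle of the upper edge of the black grip rib on the top door, moving with it: rib 8 mm thick (x), 60 mm long (y), its top at z = 239.5 mm, 25 mm above the glass (a flat foot round it is 3 mm thick and reaches 15 mm either way); at x = -30, y = 0 mm in the balance frame when shut. Behind it the glass runs on for 114 mm. Push its rear (+x) face to shut the door
- tare_key (a joint): the tare key: how far it is pressed, m. 0 = released, 0.006 = fully down on its stop; it counts as pressed from 0.003. Spring key: about 4 N at 3 mm, 8 N fully down; it comes up by itself
- tare_top (a point): centre of the upper face of the blue tare key, 34 mm up the slope by 30 mm, at the LEFT end (balance y = +66 mm) of the dark front panel, 7 mm proud of it. Panel and key slope 0.36 rad, facing forward and up: the outward normal is (-0.352, 0, 0.936) in the balance frame, also this point's z axis, and the key is pressed against it
- power_key (a joint): the on/off key, not to be pressed: 0 = released, 0.006 = fully down
- power_top (a point): centre of the upper face of the on/off key: grey, 24 mm square with a red dot, at the RIGHT end of the front panel (balance y = -66 mm)
- pan (a point): centre of the upper face of the steel weighing pan (90 mm across) inside the shield, 67 mm above the bench
- weigh_boat: white plastic weighing boat, 68 x 68 x 16 mm, loose, lying on the pan; origin at the centre of its underside
- bottle: media bottle with blue cap, 69 mm across, 128 mm high; origin under its centre
- bottle_red: smaller media bottle with red cap and pink contents, 55 mm across, 103 mm high; origin under its centre
- dish: petri dish, 61 mm across, 16 mm high; origin under its centre
- spatula: thin steel spatula lying flat, 177 mm long (its y), 4 mm high; origin under its centre

How it is judged:
On the way, in this order (a step that is already met when the one before it is completed fails the run):
1. both doors of the draft shield are fully shut (within 3 mm) (value of joint each of side_door, top_door below 0.003 m), for 0.2 s.
2. the tare key is pressed down (3 mm or more of its 6 mm) with both doors shut (all of step 1 and value of joint tare_key above 0.003 m), for 0.05 s.
At the end, for the whole second after the job is handed in: both doors are shut to within 3 mm, both keys are up again (less than 1 mm down), and the weighing boat lies flat and at rest on the pan within 15 mm of its centre (all of step 1 and value of joint each of tare_key, power_key below 0.001 m and horizontal distance between weigh_boat and pan below 0.015 m and z of weigh_boat in the frame of pan below 0.004 m and angle between weigh_boat's own z axis and vertical below 0.1 rad and linear speed of weigh_boat below 0.02 m/s); the robot touches nothing.
It fails at once if the tare key is pressed while a door stands open (more than 6 mm) (value of joint tare_key above 0.003 m and value of joint any of side_door, top_door above 0.006 m).
It fails at once if the on/off key is pressed (3 mm or more) (value of joint power_key above 0.003 m).
It fails at once if a door is slammed (moves towards shut faster than 0.5 m/s) or the balance is pushed harder than 60 N by the fingers (velocity of joint any of side_door, top_door below -0.5 m/s or contact force between the fingers and balance above 60 N).
It fails at once if the weighing boat is shifted (more than 8 mm) or lifted (distance of weigh_boat from where it was at the start of the episode above 0.008 m).
It fails at once if something else on the bench is moved (more than 15 mm) or lifted (distance of any of bottle, bottle_red, dish, spatula from where it was at the start of the episode above 0.015 m).
It also fails if it takes over 51 s, if anything falls off the work surface, if the arm or the gripper's body presses on something with over 40 N, if the wrist force passes 120 N, or if a joint passes its speed limit or range.

### The arm

A 6-joint arm with a two-finger parallel gripper is mounted at the origin on a cart in front of the work surface, level with it; the furniture and walls round the work are solid. World frame = base frame: x ahead of the robot, y to its left, z up, the work surface at z = 0. Lengths are in m, angles in rad, forces in N, time in s.
With the tool pointing down it reaches from about 0.35 to 0.85 m from the base axis. Payload 8.1 kg.
Tool frame: the origin (TCP) lies at the very end of the fingers, on their centre line; the grasp point (between the pads) lies 19 mm behind it; z points along the fingers, y is the direction in which the jaws open and shut (so a half turn about z gives the same grasp; the last joint's range is limited). The gripper opens to 93 mm and grips with 3 to 60 N. Pads are 15 mm wide; open, the fingers measure 128 mm over their backs; the gripper's body (75 mm by 188 mm) begins 65 mm behind the grasp point.
Start: joints at [1.144, 0.13, 1.488, -0, 1.523, -0.085], TCP at [0.201, 0.565, 0.219] pointing down, gripper open.
Joint ranges: [-2.96, 2.96], [-0.89, 2.26], [0.02, 2.5], [-1.34, 4.48], [0, 2.73], [-2.66, 2.66]. Speed limits (rad/s): [2.39, 2.39, 2.79, 3.14, 3.14, 3.14].

### API

Orientations are given as a rotation vector (axis times angle).
In Python, from plant import robot gives the robot as it stands.
- The arm moves only by the shell command python3 -m inch 'ROWS' [FORCE]. ROWS is JSON, a list that holds one entry, the list of rows, each a list of 7 numbers: the shift along the tool's x, y, z in cm, then the turn, a rotation vector about the tool's x, y, z in degrees, then the gripper command: -1 is fully open, 1 is shut, values between are in proportion. A call has 1 to 5 rows; each row shifts and turns the commanded pose from where the row before left it, along the tool's axes as they then stand; what a row does not reach is not made up. A row lasts 1/10 s, in which the tool goes at most 50 mm and 8.59 degrees, less where a joint would pass 70% of its speed; a pose out of reach is approached as far as the arm can. A call with a gripper value outside its range is refused whole. The fingers move at their own pace and stop on an object; FORCE is the grip in N (left out, the last holds). Time passes only in rows, so rows that do not move let the fingers close. It gives the time, the measured TCP pose, the force and the opening at its end, in the units of the state.
- robot.read_state(): the state, without advancing time (a new reading comes with each control period).
- robot.read_camera(name): name is "scene" or "top" or "wrist"; returns a dict with "image" (400x640x3 uint8, blue, green, red), "K" (3x3 intrinsics, pixels), "R" (3x3) and "t" (3): a world point X has camera coordinates R X + t; the wrist camera has in their place "tool_from_camera" (4x4, takes a point from camera to tool coordinates, whose origin is the TCP and whose axes are the flange's). Camera axes: x right, y down, z forward; pixel columns grow to the right and rows downward; lengths in m; the calibration is good to about 2 mm. The wrist camera is an equidistant fisheye: a pixel r from the principal point sees the ray r / f radians off the axis. A picture is of the moment at which its call begins: read the wrist's pose just before it. There is no depth.
- robot.close_job(): hands the job in, once; it reports no verdict.
The state is a dict: "t": time; "q": joint angles; "dq": joint speeds; "joint_torque": joint torques, N m; "tool_pos": TCP position; "orientation": TCP orientation; "force": force on the tool from outside, world axes, zero at the start; "wrist_torque": the same for the moment, N m; "opening": finger opening in m.
Only numpy, scipy, OpenCV 4.12 (cv2) and the standard library are available. Lean on these libraries where they do the work, as an engineer would, in place of code of your own. Each camera call takes 0.05 s, during which the arm holds its last target. There are 200 camera calls.

## Working session

There is one attempt and no reset: what is moved stays moved. The work goes in short steps, Python scripts to look and compute and a shell command to move; the robot and the scene stay as the last step left them, time stands still between calls to the robot, and variables do not carry over. Pictures are saved under pics/ and viewed, about 8 in all and at most 12, crops included, and the job is handed in when it is done.

```bash
mkdir -p pics; python3 - <<'E'
from plant import robot
import cv2,numpy as np,pickle
s=robot.read_state();print(s['t'],s['tool_pos'],s['orientation'],s['opening'])
for n in("scene","top"):
    c=robot.read_camera(n);cv2.imwrite(f"pics/{n}0.png",c['image']);pickle.dump(c,open(n+".pkl","wb"))
    print(n,c['K'].tolist(),(-c['R'].T@c['t']).round(3),c['R'].round(3).tolist())
E
```

```text
0.0 [0.20084007 0.56478395 0.21759132] [-5.34183285e-01 -3.09537441e+00  2.78213558e-03] 0.09278140062617342
scene [[497.945705914238, 0.0, 318.5777326439548], [0.0, 497.945705914238, 195.41102305947197], [0.0, 0.0, 1.0]] [ 0.666 -1.059  1.334] [[0.97, 0.243, -0.005], [0.199, -0.808, -0.555], [-0.139, 0.537, -0.832]]
top [[457.51913260739747, 0.0, 324.71895942116964], [0.0, 457.51913260739747, 198.33348517524612], [0.0, 0.0, 1.0]] [-0.202 -0.651  1.112] [[0.461, -0.888, 0.001], [-0.699, -0.364, -0.616], [0.547, 0.283, -0.788]]
```

View pics/scene0.png

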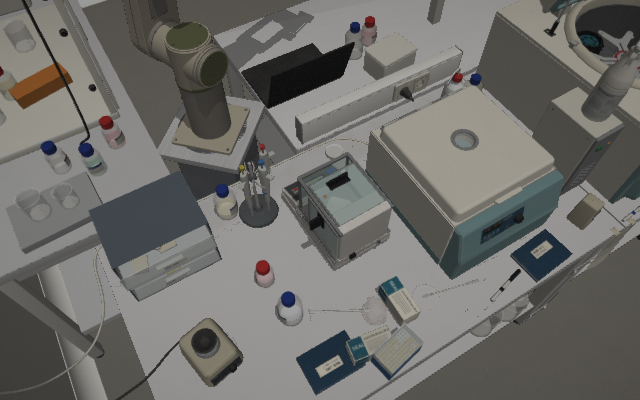

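View pics/top0.png

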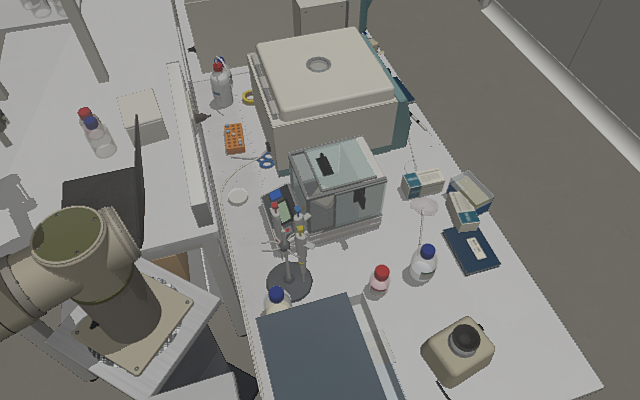

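Scene view: the balance is around (340,210), with the bottles at (290,308) and (263,273). In the top view it is around (335,190), with a pipette stand in front of it. I'll enlarge the balance in both.

```bash
python3 - <<'E'
import cv2,numpy as np
a=cv2.imread('pics/scene0.png')[140:275,265:405];b=cv2.imread('pics/top0.png')[130:250,250:395]
g=lambda i:cv2.convertScaleAbs(cv2.resize(i,None,fx=5.5,fy=5.5,interpolation=cv2.INTER_CUBIC),alpha=1.4)
def grid(i,u0,v0):
    for u in range(u0//20*20+20,u0+i.shape[1]*2//11,20): cv2.putText(i,str(u),(int((u-u0)*5.5),12),0,.4,(0,0,255));cv2.line(i,(int((u-u0)*5.5),14),(int((u-u0)*5.5),22),(0,0,255))
    for v in range(v0//20*20+20,v0+i.shape[0]*2//11,20): cv2.putText(i,str(v),(0,int((v-v0)*5.5)),0,.4,(0,0,255))
    return i
cv2.imwrite('pics/a.png',grid(g(a),265,140)[:600]);cv2.imwrite('pics/b.png',grid(g(b),250,130)[:600])
E
```

```text
(no output)
```

View pics/a.png

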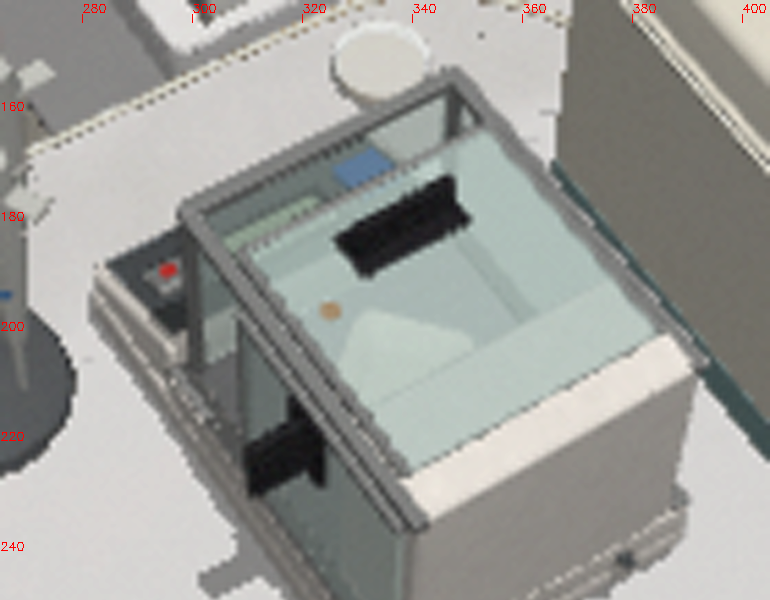

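View pics/b.png

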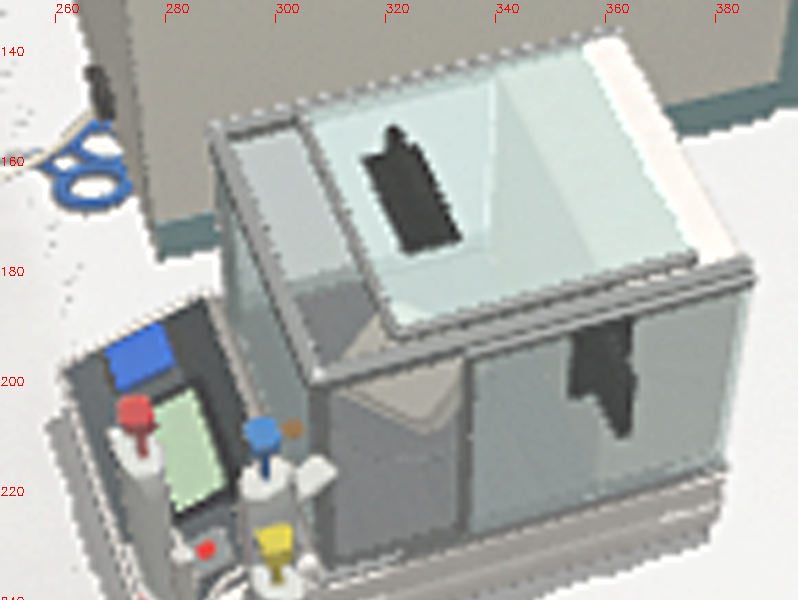

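The close-ups show the front panel facing the robot. The blue tare key is at top (275,195), and the power key's red dot is at scene (295.5,189) and top (287.5,230). The rib and paddle are black and both doors stand open. Next I triangulate.

```bash
cat > h.py <<'E'
import numpy as np,pickle
C={n:pickle.load(open(n+'.pkl','rb')) for n in('scene','top')}
def ray(n,p):
    c=C[n];d=c['R'].T@np.linalg.solve(c['K'],[*p,1]);return -c['R'].T@c['t'],d/np.linalg.norm(d)
def plane(n,p,z):
    o,d=ray(n,p);return o+d*(z-o[2])/d[2]
def tri(a,b):
    o1,d1=ray('scene',a);o2,d2=ray('top',b);A=np.c_[d1,-d2];s=np.linalg.lstsq(A,o2-o1,rcond=None)[0]
    p,q=o1+d1*s[0],o2+d2*s[1];return (p+q)/2,np.linalg.norm(p-q)
E
python3 - <<'E'
from h import *
np.set_printoptions(precision=4,suppress=True)
S=lambda x,y:(265+x/5.5,140+y/5.5);T=lambda x,y:(250+x/5.5,130+y/5.5)
for n,a,b in[('FR',S(180,207),T(318,380)),('FL',S(452,68),T(212,128)),('RR',S(425,522),T(752,270)),('RL',S(707,362),T(617,32)),('red',S(168,270),T(206,550)),('tare',S(363,168),T(140,356)),
 ('paddle top outer',S(247,448),T(572,395)),('rib top L',S(453,178),T(393,128)),('rib top R',S(338,240),T(425,205))]:
    print(n,*tri(a,b),plane('scene',a,.216),plane('top',b,.216))
E
```

```text
FR [ 0.4068 -0.2878  0.2059] 0.0015302269995217427 [ 0.4092 -0.2938  0.216 ] [ 0.3996 -0.2926  0.216 ]
FL [ 0.5216 -0.1654  0.205 ] 3.144149675062852e-05 [ 0.5231 -0.174   0.216 ] [ 0.5129 -0.1713  0.216 ]
RR [ 0.5659 -0.4348  0.1998] 0.005616230310466158 [ 0.5681 -0.4407  0.216 ] [ 0.5505 -0.4413  0.216 ]
RL [ 0.6811 -0.3128  0.2006] 0.0019616501686955737 [ 0.6812 -0.3218  0.216 ] [ 0.6654 -0.3195  0.216 ]
red [ 0.3797 -0.2348  0.0659] 4.065775930544704e-05 [ 0.4136 -0.3322  0.216 ] [ 0.2963 -0.2945  0.216 ]
tare [ 0.4699 -0.1414  0.0679] 0.0011004663905166097 [ 0.4929 -0.2481  0.216 ] [ 0.3743 -0.2141  0.216 ]
paddle top outer [ 0.4715 -0.3918  0.1742] 0.011374397144043999 [ 0.4774 -0.4219  0.216 ] [ 0.4448 -0.398   0.216 ]
rib top L [ 0.5404 -0.2565  0.2327] 0.0016884163045843119 [ 0.5386 -0.2433  0.216 ] [ 0.5538 -0.2499  0.216 ]
rib top R [ 0.4953 -0.3017  0.237 ] 0.012082144153848262 [ 0.4911 -0.2945  0.216 ] [ 0.5161 -0.287   0.216 ]
```

```bash
python3 - <<'E'
from h import *
np.set_printoptions(precision=3,suppress=True)
for a in[(370,138),(470,90),(562,165),(440,205)]:
    for b in[(248,55),(352,28),(393,90),(262,103)]:
        p,r=tri(a,b)
        if r<.04: print('cf',a,b,p,r)
for n,a,b in[('pip red',(262,148),(275,205)),('pip blue',(262,162),(298,210)),('pip yellow',(242,172),(300,230)),('dish',(334,152),(238,197))]: print(n,*tri(a,b))
for n,a,b in[('base',(258,210),(288,280))]:print(n,plane('scene',a,0.01),plane('top',b,.01))
o=np.array([.510,-.2685]);th=-.753
R=np.array([[np.cos(th),-np.sin(th)],[np.sin(th),np.cos(th)]])
for n,b in[('behind paddle',(.11,-.12)),('paddle end',(.0195,-.12)),('behind rib',(.06,0)),('rib end',(-.0185,0)),('tare',(-.117,.066))]:print(n,o+R@b)
E
```

```text
cf (470, 90) (248, 55) [0.846 0.178 0.205] 0.005739479123897242
cf (562, 165) (352, 28) [ 1.115 -0.078  0.228] 0.010624326602912801
cf (562, 165) (262, 103) [ 1.43   0.604 -0.581] 0.03526143383341536
cf (440, 205) (393, 90) [ 0.79  -0.349  0.299] 0.0036080687599028883
pip red [ 0.304 -0.264  0.282] 0.0051493035817536115
pip blue [ 0.318 -0.313  0.282] 0.0019058413945124391
pip yellow [ 0.275 -0.346  0.274] 0.00817297379070022
dish [ 0.451 -0.012  0.   ] 0.0013768540883561684
base [ 0.274 -0.303  0.01 ] [ 0.272 -0.296  0.01 ]
behind paddle [ 0.508 -0.431]
paddle end [ 0.442 -0.369]
behind rib [ 0.554 -0.31 ]
rib end [ 0.497 -0.256]
tare [ 0.47 -0.14]
```

```bash
python3 -m inch '[[[0,0,-4.8,0,0,0,1],[0,0,-4.8,0,0,0,1],[0,0,-4.8,0,0,0,1],[-3.13,-3.52,0,0,0,0,1],[-3.13,-3.52,0,0,0,0,1]]]' 20
python3 -m inch '[[[-3.13,-3.52,0,0,0,0,1],[-3.13,-3.52,0,0,0,0,1],[-3.13,-3.52,0,0,0,0,1],[-3.13,-3.52,0,0,0,0,1],[-3.13,-3.52,0,0,0,0,1]]]'
python3 -m inch '[[[-3.13,-3.52,0,0,0,0,1],[-3.13,-3.52,0,0,0,0,1],[-3.13,-3.52,0,0,0,0,1],[-3.13,-3.52,0,0,0,0,1],[-3.13,-3.52,0,0,0,0,1]]]'
python3 -m inch '[[[-3.13,-3.52,0,0,0,0,1],[-3.13,-3.52,0,0,0,0,1],[-3.13,-3.52,0,0,0,0,1],[-3.13,-3.52,0,0,0,0,1],[-3.13,-3.52,0,0,0,0,1]]]'
python3 -m inch '[[[0,0,0,0,0,5.9,1],[0,0,0,0,0,5.9,1],[0,0,0,0,0,5.9,1],[0,0,0,0,0,5.8,1],[0,0,0,0,0,0,1]]]'
```

```text
t: 0.6
tool_pos: [0.237, 0.4785, 0.3644]
orientation: [0.531, 3.095, 0.005]
force: [0.9, -0.6, -0.1]
opening: 0.0575
t: 1.1
tool_pos: [0.325, 0.2579, 0.3623]
orientation: [-0.534, -3.096, 0.0]
force: [1.2, -0.2, 1.1]
opening: 0.0178
t: 1.6
tool_pos: [0.4135, 0.0395, 0.3624]
orientation: [0.534, 3.096, 0.0]
force: [0.8, 0.7, -0.1]
opening: 0.0005
t: 2.1
tool_pos: [0.502, -0.1789, 0.3622]
orientation: [-0.535, -3.095, -0.0]
force: [-0.0, 0.3, 0.7]
opening: 0.0005
t: 2.6
tool_pos: [0.5017, -0.1768, 0.3621]
orientation: [-1.156, -2.92, -0.0]
force: [-0.9, -0.3, -0.4]
opening: 0.0004
```

```bash
python3 -m inch '[[[-4.3,-2.05,0,0,0,0,1],[-4.3,-2.05,0,0,0,0,1],[-4.3,-2.05,0,0,0,0,1],[0,0,0,0,0,0,1]]]'
python3 - <<'E'
from plant import robot
import cv2,pickle
s=robot.read_state();c=robot.read_camera('wrist');c['s']=s;pickle.dump(c,open('w1.pkl','wb'))
print(s['tool_pos'],s['orientation'],s['q'],c['K'].tolist(),c['tool_from_camera'].round(3).tolist());cv2.imwrite('pics/w1.png',c['image'])
E
```

```text
t: 3.0
tool_pos: [0.554, -0.3144, 0.3575]
orientation: [-1.152, -2.916, -0.0]
force: [0.6, -0.4, -0.6]
opening: 0.0003
[ 0.55400616 -0.31436548  0.35750296] [-1.15196760e+00 -2.91587081e+00 -1.95913963e-04] [-5.95841747e-01  2.28132647e-01  1.12869162e+00 -1.30724083e-03
  1.79105746e+00 -1.41442459e+00] [[309.70691628693146, 0.0, 319.2804841592637], [0.0, 309.70691628693146, 198.00783789744582], [0.0, 0.0, 1.0]] [[-0.0, -0.958, -0.288, 0.079], [1.0, -0.0, 0.0, 0.001], [-0.0, -0.288, 0.958, -0.169], [0.0, 0.0, 0.0, 1.0]]
```

View pics/w1.png

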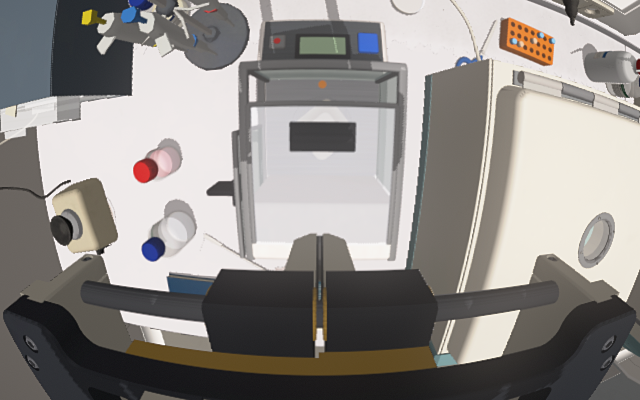

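The wrist view is aligned with the balance. The rib block covers (290–355, 122–151), the paddle tip is at (208,190), the blue key at (368,43) and the red dot at (278,41). I'll convert these to the balance frame.

```bash
cat >> h.py <<'E'
from scipy.spatial.transform import Rotation as Ro
O=np.array([.510,-.2685,0]);RB=Ro.from_euler('z',-.753).as_matrix()
def wr(f,p,z):
    c=pickle.load(open(f,'rb'));K=c['K'];u=(p[0]-K[0,2])/K[0,0];v=(p[1]-K[1,2])/K[1,1];r=np.hypot(u,v)
    d=np.array([u/r*np.sin(r),v/r*np.sin(r),np.cos(r)]);M=c['tool_from_camera'];R=Ro.from_rotvec(c['s']['orientation']).as_matrix()
    o=R@M[:3,3]+c['s']['tool_pos'];d=R@M[:3,:3]@d;w=o+d*(z-o[2])/d[2];return w,RB.T@(w-O)
E
python3 - <<'E'
from h import *
np.set_printoptions(precision=4,suppress=True)
for n,p,z in[('ribrear L',(355,151),.2145),('rib rear R',(290,151),.2145),('rib front L',(355,122),.2395),('paddle tip rear top',(208,195),.206),('paddle tip front',(208,183),.206),('tare',(368,43),.067),('red',(278,41),.067),('frame FL',(406,64),.216),('FR',(241,64),.216),('rearL',(404,261),.216),('rearR',(238,261),.216)]:print(n,*wr('w1.pkl',p,z))
import cv2
im=cv2.imread('pics/w1.png');b=cv2.resize(im[110:210,190:370],None,fx=4.4,fy=4.4,interpolation=cv2.INTER_CUBIC);cv2.imwrite('pics/w1c.png',b)
E
```

```text
ribrear L [ 0.553  -0.262   0.2145] [0.0269 0.0341 0.2145]
rib rear R [ 0.5079 -0.3103  0.2145] [ 0.027  -0.032   0.2145]
rib front L [ 0.5284 -0.2436  0.2395] [-0.0036  0.0308  0.2395]
paddle tip rear top [ 0.4782 -0.4133  0.206 ] [ 0.0758 -0.1274  0.206 ]
paddle tip front [ 0.469  -0.4028  0.206 ] [ 0.062 -0.126  0.206]
tare [ 0.4718 -0.1382  0.067 ] [-0.117  0.069  0.067]
red [ 0.3796 -0.2327  0.067 ] [-0.1196 -0.063   0.067 ]
frame FL [ 0.5212 -0.1624  0.216 ] [-0.0644  0.0851  0.216 ]
FR [ 0.4083 -0.2838  0.216 ] [-0.0637 -0.0808  0.216 ]
rearL [ 0.6868 -0.3026  0.216 ] [0.1523 0.096  0.216 ]
rearR [ 0.5554 -0.443   0.216 ] [ 0.1524 -0.0963  0.216 ]
```

View pics/w1c.png

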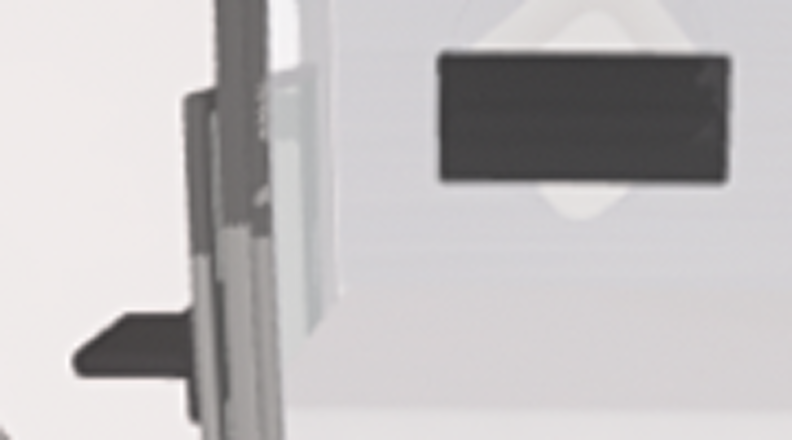

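```bash
python3 -m inch '[[[0,0,4.4,0,0,0,1],[0,0,4.4,0,0,0,1],[0,0,3.3,0,0,0,1],[0,0,1,0,0,0,1],[0,0,0,0,0,0,1]]]'
python3 -m inch '[[[1,0,0,0,0,0,1],[1,0,0,0,0,0,1],[0.8,0,0,0,0,0,1],[0.6,0,0,0,0,0,1],[0.6,0,0,0,0,0,1]]]'
python3 -m inch '[[[0.8,0,0,0,0,0,1],[0.8,0,0,0,0,0,1],[0.8,0,0,0,0,0,1],[0.8,0,0,0,0,0,1],[0,0,0,0,0,0,1]]]'
```

```text
t: 3.55
tool_pos: [0.5533, -0.3085, 0.2307]
orientation: [-1.15, -2.921, -0.001]
force: [-0.1, 0.2, 0.1]
opening: 0.0002
t: 4.05
tool_pos: [0.5249, -0.2824, 0.2327]
orientation: [1.153, 2.92, -0.001]
force: [1.4, -1.4, -0.0]
opening: 0.0005
t: 4.55
tool_pos: [0.5006, -0.2598, 0.2315]
orientation: [-1.153, -2.921, -0.0]
force: [-1.0, -0.4, 0.3]
opening: 0.0006
```

```bash
for i in 1; do python3 -m inch '[[[0.2,0,0.1,0,0,0,1],[0.2,0,0.1,0,0,0,1]]]'
python3 -m inch '[[[0.2,0,0,0,0,0,1]]]'
python3 -m inch '[[[0.2,0,0,0,0,0,1]]]'
python3 -m inch '[[[0.2,0,0,0,0,0,1]]]'; done
```

```text
t: 4.75
tool_pos: [0.4986, -0.258, 0.2295]
orientation: [1.154, 2.922, -0.0]
force: [1.7, -1.2, 1.4]
opening: 0.0008
t: 4.85
tool_pos: [0.497, -0.2566, 0.2293]
orientation: [-1.154, -2.922, -0.0]
force: [1.9, -1.4, -0.3]
opening: 0.0007
t: 4.95
tool_pos: [0.4963, -0.2559, 0.2294]
orientation: [1.153, 2.92, -0.001]
force: [11.8, -9.4, -7.9]
opening: 0.0002
t: 5.05
tool_pos: [0.4962, -0.2558, 0.2295]
orientation: [1.152, 2.916, -0.003]
force: [18.4, -15.6, -12.6]
opening: 0.0008
```

```bash
python3 -m inch '[[[-0.8,0,0,0,0,0,1],[-0.8,0,0,0,0,0,1],[0,0,-4,0,0,0,1],[-3.6,-4,-0.5,0,0,0,1],[-3.6,-4,0,0,0,0,1]]]'
python3 -m inch '[[[-3.6,-3.8,0,0,0,0,1],[0,0,0,0,0,0,1],[0,0,0,0,0,0,1]]]'
python3 - <<'E'
from plant import robot
import cv2,pickle
from h import *
s=robot.read_state();c=robot.read_camera('wrist');c['s']=s;pickle.dump(c,open('w2.pkl','wb'))
print(RB.T@(s['tool_pos']-O));cv2.imwrite('pics/w2.png',c['image'])
E
```

```text
t: 5.55
tool_pos: [0.5053, -0.3654, 0.2771]
orientation: [1.148, 2.921, -0.002]
force: [-0.0, -0.1, 0.9]
opening: 0.0002
t: 5.85
tool_pos: [0.5036, -0.4155, 0.2727]
orientation: [-1.156, -2.918, -0.002]
force: [-0.3, -0.0, -0.9]
opening: 0.0005
[ 0.09582362 -0.11164284  0.27265416]
```

View pics/w2.png

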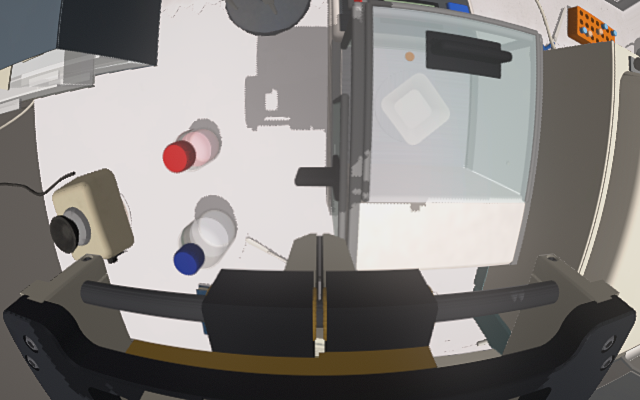

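The top door looks shut. The paddle spans (296–335, 168–186) and lies ahead of the fingers. I'll check its lateral position.

```bash
python3 - <<'E'
from h import *
np.set_printoptions(precision=4,suppress=True)
for p,z in[((296,186),.206),((296,168),.206),((333,186),.206),((352,237),.209)]:print(p,wr('w2.pkl',p,z)[1])
E
```

```text
(296, 186) [ 0.077  -0.1284  0.206 ]
(296, 168) [ 0.0626 -0.1281  0.206 ]
(333, 186) [ 0.0771 -0.0994  0.206 ]
(352, 237) [ 0.1194 -0.0833  0.209 ]
```

```bash
python3 -m inch '[[[-0.6,-0.65,0,0,0,0,1],[0,0,4,0,0,0,1],[0,0,4,0,0,0,1],[0,0,1.8,0,0,0,1],[0,0,0,0,0,0,1]]]'
python3 -m inch '[[[0.8,0,0,0,0,0,1],[0.6,0,0,0,0,0,1],[0.6,0,0,0,0,0,1],[0.6,0,0,0,0,0,1],[0.6,0,0,0,0,0,1]]]'
python3 -m inch '[[[0.8,0,0,0,0,0,1],[0.8,0,0,0,0,0,1],[0.8,0,0,0,0,0,1],[0.8,0,0,0,0,0,1],[0,0,0,0,0,0,1]]]'
python3 -c "
from h import *
from plant import robot
print(RB.T@(robot.read_state()['tool_pos']-O))"
```

```text
t: 6.4
tool_pos: [0.5029, -0.4209, 0.1725]
orientation: [-1.149, -2.918, -0.004]
force: [1.1, 0.3, -0.3]
opening: 0.0005
t: 6.9
tool_pos: [0.481, -0.4017, 0.1777]
orientation: [1.153, 2.92, -0.002]
force: [0.6, -0.9, 1.3]
opening: 0.0002
t: 7.4
tool_pos: [0.4565, -0.3787, 0.176]
orientation: [-1.153, -2.921, -0.001]
force: [-0.3, 0.3, 0.1]
opening: 0.0004
[ 0.03633475 -0.11700229  0.17596466]
```

```bash
python3 -m inch '[[[0.4,0,0,0,0,0,1],[0.4,0,0,0,0,0,1],[0.3,0,0,0,0,0,1]]]'
python3 -m inch '[[[0.2,0,0,0,0,0,1],[0.2,0,0,0,0,0,1]]]'
python3 -m inch '[[[0.2,0,0,0,0,0,1]]]'
python3 -m inch '[[[0.2,0,0,0,0,0,1]]]'
```

```text
t: 7.7
tool_pos: [0.4492, -0.3719, 0.176]
orientation: [-1.153, -2.922, -0.0]
force: [2.3, -1.3, -1.5]
opening: 0.0005
t: 7.9
tool_pos: [0.4463, -0.3693, 0.1761]
orientation: [-1.153, -2.922, -0.0]
force: [1.8, -0.9, -1.4]
opening: 0.0003
t: 8.0
tool_pos: [0.4449, -0.368, 0.1762]
orientation: [-1.153, -2.922, -0.0]
force: [1.7, -1.3, -0.7]
opening: 0.0005
t: 8.1
tool_pos: [0.4435, -0.3667, 0.1762]
orientation: [1.153, 2.922, -0.0]
force: [6.8, -5.6, -3.1]
opening: 0.0004
```

```bash
python3 -m inch '[[[0.2,0,0,0,0,0,1]]]'
python3 -m inch '[[[0.1,0,0,0,0,0,1]]]'
```

```text
t: 8.2
tool_pos: [0.4435, -0.3666, 0.1764]
orientation: [1.152, 2.918, -0.003]
force: [15.4, -13.2, -12.1]
opening: 0.0003
t: 8.3
tool_pos: [0.4435, -0.3666, 0.1764]
orientation: [1.152, 2.916, -0.004]
force: [18.1, -14.9, -14.5]
opening: 0.0006
```

```bash
python3 -m inch '[[[-0.8,0,0,0,0,0,1],[-0.6,0,0,0,0,0,1],[0,0,-4.5,0,0,0,1],[0,0,-4.5,0,0,0,1],[0,0,-4.5,0,0,0,1]]]'
python3 -m inch '[[[0,0,-1.5,0,0,0,1],[0,4.5,0,0,0,0,1],[0,4.5,0,0,0,0,1],[3.2,3.2,0,0,0,0,1],[3.2,3.2,0,0,0,0,1]]]'
python3 -m inch '[[[3.5,3.2,0,0,0,0,1],[3.5,0,0,0,0,0,1],[3.5,0,0,0,0,0,1],[0,0,0,0,0,0,1],[0,0,0,0,0,0,1]]]'
python3 - <<'E'
from plant import robot
import cv2,pickle
from h import *
s=robot.read_state();c=robot.read_camera('wrist');c['s']=s;pickle.dump(c,open('w3.pkl','wb'))
print(RB.T@(s['tool_pos']-O));cv2.imwrite('pics/w3.png',c['image'])
E
```

```text
t: 8.8
tool_pos: [0.4512, -0.3739, 0.3125]
orientation: [-1.153, -2.921, -0.001]
force: [0.4, -0.7, -0.2]
opening: 0.0006
t: 9.3
tool_pos: [0.5101, -0.2164, 0.3246]
orientation: [-1.152, -2.919, -0.001]
force: [0.8, 1.1, -0.1]
opening: 0.0009
t: 9.8
tool_pos: [0.4551, -0.1226, 0.3263]
orientation: [1.152, 2.922, -0.0]
force: [0.5, -0.6, -0.1]
opening: 0.0006
[-0.13985613  0.06889385  0.32632073]
```

View pics/w3.png

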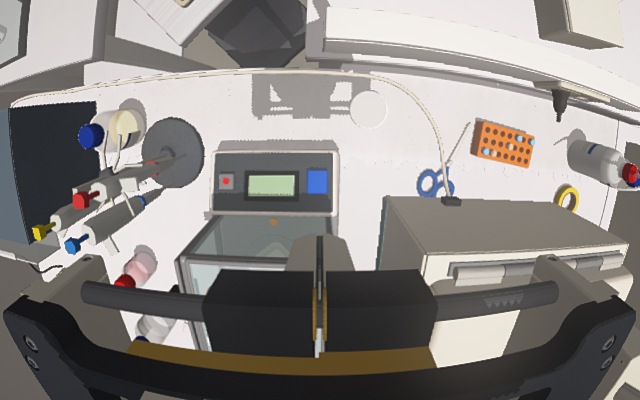

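```bash
python3 - <<'E'
from h import *
np.set_printoptions(precision=4,suppress=True)
for p,z in[((317,182),.067),((226,181),.067),((385,197),.2),((385,197),.25),((385,197),.3)]:print(p,wr('w3.pkl',p,z)[1])
E
```

```text
(317, 182) [-0.1144  0.0672  0.067 ]
(226, 181) [-0.1164 -0.0661  0.067 ]
(385, 197) [-0.1318  0.1367  0.2   ]
(385, 197) [-0.1466  0.1254  0.25  ]
(385, 197) [-0.1615  0.1141  0.3   ]
```

```bash
python3 - <<'E'
from h import *
np.set_printoptions(precision=3,suppress=True)
b=lambda w:RB.T@(w-O)
for p in[(370,130),(370,138),(365,170)]:
  for z in(0,.1,.2,.25,.3):print('scene',p,b(plane('scene',p,z)))
for p in[(262,103),(248,55),(278,177),(268,140)]:
  for z in(0,.1,.2,.25,.3):print('top',p,b(plane('top',p,z)))
print([b(tri(a,c)[0]) for a,c in[((365,170),(278,177)),((440,205),(393,90)),((470,90),(248,55))]])
E
python3 - <<'E'
import cv2
a=cv2.imread('pics/w3.png')[150:270,340:480];cv2.imwrite('pics/w3c.png',cv2.resize(a,None,fx=4,fy=4))
a=cv2.imread('pics/scene0.png')[80:190,330:440];b=cv2.imread('pics/top0.png')[30:190,230:400]
import numpy as np
f=lambda i:cv2.resize(i,(400,int(i.shape[0]*400/i.shape[1])),interpolation=cv2.INTER_CUBIC)
a,b,c=f(a),f(b),f(cv2.imread('pics/w3c.png'))
H=max(a.shape[0],b.shape[0]);p=lambda i:np.vstack([i,np.zeros((H-i.shape[0],400,3),np.uint8)])
cv2.imwrite('pics/cf.png',np.hstack([p(a),p(b)]))
E
```

```text
scene (370, 130) [-0.231  0.308  0.   ]
scene (370, 130) [-0.165  0.25   0.1  ]
scene (370, 130) [-0.098  0.192  0.2  ]
scene (370, 130) [-0.065  0.162  0.25 ]
scene (370, 130) [-0.032  0.133  0.3  ]
scene (370, 138) [-0.201  0.286  0.   ]
scene (370, 138) [-0.137  0.23   0.1  ]
scene (370, 138) [-0.073  0.173  0.2  ]
scene (370, 138) [-0.041  0.145  0.25 ]
scene (370, 138) [-0.009  0.117  0.3  ]
scene (365, 170) [-0.098  0.191 -0.   ]
scene (365, 170) [-0.042  0.141  0.1  ]
scene (365, 170) [0.015 0.092 0.2  ]
scene (365, 170) [0.043 0.067 0.25 ]
scene (365, 170) [0.071 0.042 0.3  ]
top (262, 103) [-0.037  0.552  0.   ]
top (262, 103) [-0.057  0.434  0.1  ]
top (262, 103) [-0.077  0.315  0.2  ]
top (262, 103) [-0.087  0.256  0.25 ]
top (262, 103) [-0.097  0.197  0.3  ]
top (248, 55) [-0.016  0.86   0.   ]
top (248, 55) [-0.037  0.714  0.1  ]
top (248, 55) [-0.059  0.568  0.2  ]
top (248, 55) [-0.07   0.495  0.25 ]
top (248, 55) [-0.081  0.421  0.3  ]
top (278, 177) [-0.08   0.186  0.   ]
top (278, 177) [-0.096  0.1    0.1  ]
top (278, 177) [-0.112  0.015  0.2  ]
top (278, 177) [-0.12  -0.028  0.25 ]
top (278, 177) [-0.128 -0.071  0.3  ]
top (268, 140) [-0.066  0.358  0.   ]
top (268, 140) [-0.083  0.257  0.1  ]
top (268, 140) [-0.101  0.156  0.2  ]
top (268, 140) [-0.109  0.106  0.25 ]
top (268, 140) [-0.118  0.055  0.3  ]
[array([-0.084,  0.176,  0.019]), array([0.26 , 0.133, 0.299]), array([-0.06 ,  0.556,  0.205])]
```

View pics/cf.png

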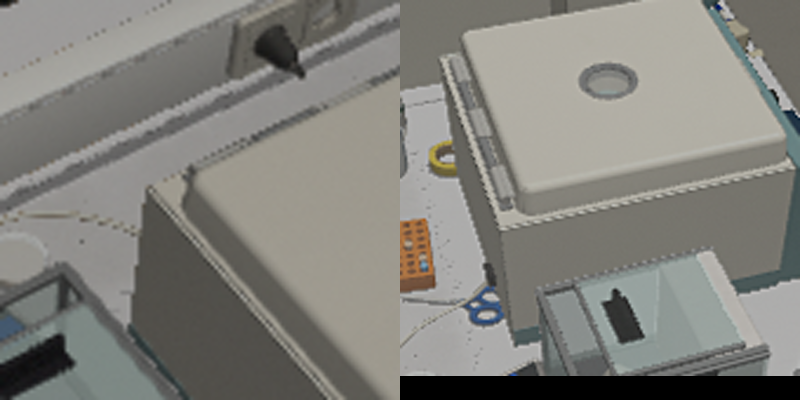

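```bash
python3 -m inch '[[[3.7,-0.1,0,0,0,0,1],[3.6,-0.1,0,0,0,0,1],[0,0,0,0,-6.9,0,1],[0,0,0,0,-6.9,0,1],[0,0,0,0,-6.8,0,1]]]'
python3 -m inch '[[[0,0,0,0,0,0,1],[0,0,0,0,0,0,1]]]'
python3 - <<'E'
from plant import robot
from h import *
s=robot.read_state();T=RB.T@Ro.from_rotvec(s['orientation']).as_matrix();p=RB.T@(s['tool_pos']-O)
print(p,T.round(3),s['q'],'to key (tool cm):',100*T.T@(np.array([-.1155,.0665,.067])-p))
E
```

```text
t: 10.35
tool_pos: [0.4014, -0.0755, 0.3272]
orientation: [1.029, 2.6, -0.189]
force: [-0.7, 0.8, 0.6]
opening: 0.0002
t: 10.55
tool_pos: [0.4006, -0.0742, 0.3265]
orientation: [1.028, 2.608, -0.186]
force: [0.7, 0.5, 0.8]
opening: 0.0003
[-0.21266161  0.06696739  0.32650721] [[-0.937 -0.002  0.35 ]
 [-0.002  1.     0.001]
 [-0.35   0.    -0.937]] [-0.11670938 -0.74204799  2.03978798 -0.20888142  1.55177897 -0.96360734] to key (tool cm): [-1.64988652e-02 -7.06047777e-02  2.77099376e+01]
```

```bash
python3 -m inch '[[[0,0,4.5,0,0,0,1],[0,0,4.5,0,0,0,1],[0,0,4.5,0,0,0,1],[0,0,4.5,0,0,0,1],[0,0,4,0,0,0,1]]]'
python3 -m inch '[[[0,0,2,0,0,0,1],[0,0,1,0,0,0,1],[0,0,0,0,0,0,1],[0,0,0,0,0,0,1]]]'
python3 - <<'E'
from plant import robot
from h import *
s=robot.read_state();T=RB.T@Ro.from_rotvec(s['orientation']).as_matrix();p=RB.T@(s['tool_pos']-O)
print(p,T[:,2],'to key (tool cm):',100*T.T@(np.array([-.1155,.0665,.067])-p))
import cv2
c=robot.read_camera('top');cv2.imwrite('pics/t2.png',cv2.resize(c['image'][110:260,230:420],None,fx=4,fy=4,interpolation=cv2.INTER_CUBIC))
E
```

```text
t: 11.05
tool_pos: [0.4572, -0.1291, 0.1179]
orientation: [1.034, 2.608, -0.187]
force: [0.7, -0.8, -0.1]
opening: 0.0005
t: 11.45
tool_pos: [0.4654, -0.1352, 0.0932]
orientation: [1.03, 2.605, -0.187]
force: [-0.3, -0.1, 0.2]
opening: 0.0007
[-0.12363797  0.06674966  0.09323669] [ 3.51598024e-01  1.66320280e-04 -9.36151057e-01] to key (tool cm): [ 0.16063616 -0.02544495  2.74227628]
```

View pics/t2.png

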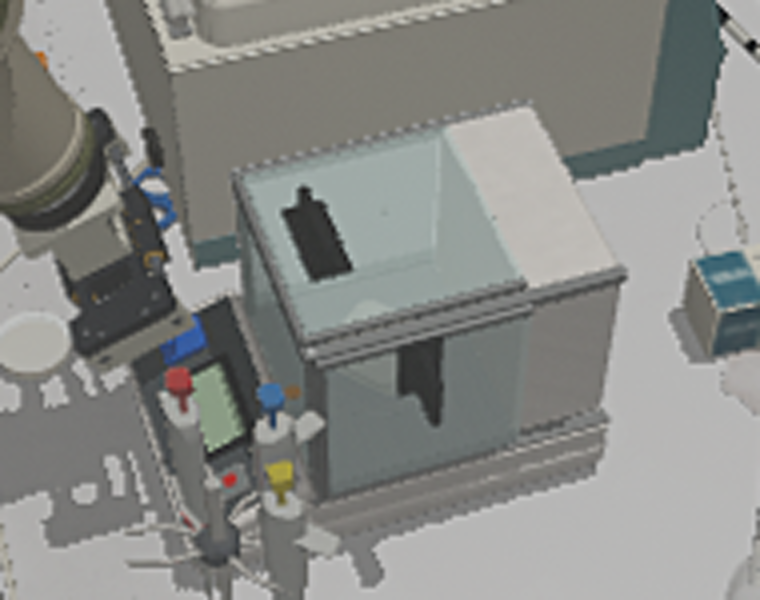

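Both doors are seen shut: the top glass reaches the front frame and the side pane the front post. The fingers are over the blue key, so I press gradually.

```bash
python3 -m inch '[[[0.1,0,1,0,0,0,1],[0,0,0.6,0,0,0,1],[0,0,0.4,0,0,0,1],[0,0,0,0,0,0,1]]]'
python3 -m inch '[[[0,0,0.3,0,0,0,1],[0,0,0,0,0,0,1]]]'
python3 -m inch '[[[0,0,0.2,0,0,0,1],[0,0,0,0,0,0,1]]]'
```

```text
t: 11.9
tool_pos: [0.4688, -0.1386, 0.0724]
orientation: [1.029, 2.607, -0.187]
force: [0.2, 0.3, 0.1]
opening: 0.0003
t: 12.1
tool_pos: [0.4702, -0.1395, 0.0704]
orientation: [1.028, 2.605, -0.187]
force: [-1.0, 0.5, 2.0]
opening: 0.0004
t: 12.3
tool_pos: [0.4707, -0.14, 0.0687]
orientation: [1.028, 2.605, -0.187]
force: [-2.4, 2.3, 4.5]
opening: 0.0001
```

```bash
python3 -m inch '[[[0,0,0.15,0,0,0,1],[0,0,0,0,0,0,1]]]'
python3 -m inch '[[[0,0,0.15,0,0,0,1],[0,0,0,0,0,0,1]]]'
```

```text
t: 12.5
tool_pos: [0.4711, -0.1403, 0.0673]
orientation: [1.028, 2.605, -0.187]
force: [-3.4, 1.7, 6.1]
opening: 0.0006
t: 12.7
tool_pos: [0.4714, -0.1406, 0.0667]
orientation: [1.029, 2.606, -0.187]
force: [-13.5, 7.0, 16.4]
opening: 0.0004
```

The key has bottomed on its stop. I retract and check.

```bash
python3 -m inch '[[[0,0,-0.5,0,0,0,1],[0,0,-1.5,0,0,0,1],[0,0,-3,0,0,0,1],[0,0,-4,0,0,0,1],[0,0,-4,0,0,0,1]]]'
python3 -m inch '[[[0,0,-4,0,0,0,1],[0,0,-4,0,0,0,1],[0,0,-3,0,0,0,1],[0,0,0,0,0,0,1],[0,0,0,0,0,0,1]]]'
python3 - <<'E'
from plant import robot
import cv2,pickle
from h import *
s=robot.read_state();c=robot.read_camera('scene');print(s['force'])
a=cv2.convertScaleAbs(c['image'],alpha=1.3)[140:275,265:405];o=cv2.imread('pics/scene0.png')[140:340,220:405];n=c['image'][140:340,220:405]
print('changed px outside:',int((cv2.absdiff(cv2.imread('pics/scene0.png'),c['image'])[250:340,220:340].max(2)>40).sum()))
cv2.imwrite('pics/s9.png',cv2.resize(c['image'][130:340,220:420],None,fx=2.85,fy=2.85,interpolation=cv2.INTER_CUBIC))
E
```

```text
t: 13.2
tool_pos: [0.437, -0.1092, 0.1879]
orientation: [1.029, 2.606, -0.187]
force: [1.0, 0.4, 0.1]
opening: 0.0003
t: 13.7
tool_pos: [0.4101, -0.083, 0.2908]
orientation: [1.027, 2.604, -0.186]
force: [-0.1, -0.0, -1.1]
opening: 0.0006
[-0.09847032 -0.02385404 -1.10932131]
changed px outside: 23
```

View pics/s9.png

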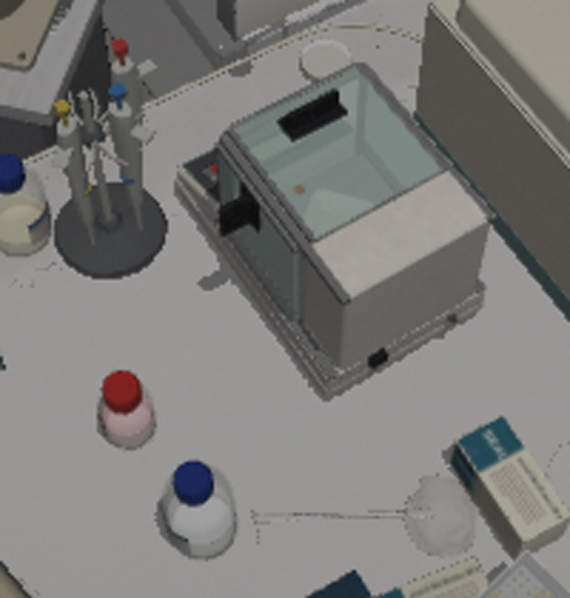

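Both doors are shut, the boat is on the pan, the bottles, spatula and dish are in place, and the arm is clear.

```bash
python3 -c "
from plant import robot
print(robot.close_job())"
```

```text
the job is handed in; nothing more can be done
None
```

I slid the top door and then the side door shut against their stops, then pressed the blue tare key down to its stop and released it. The job was handed in at about 14 s, and no verdict was reported.

- **Doors:** I pushed each one with closed fingers at about 0.1 m/s, slower near the end, until the force rose to 24–28 N on the stop. The finger positions there matched the shut positions in the task to about 1 mm.
- **Tare key:** the force rose by about 1.3 N per mm of travel, which matches the key's spring, then jumped to about 22 N on the stop. I backed off straight away.
- **Last checks:** the final scene picture shows both doors shut, the boat on the pan, and the bottles, spatula and dish where they stood. The tool force read about 1 N, which is sensor noise.
- **Not measured directly:** I took the tare key's return from its spring and the retraction, and the boat's place on the pan only by eye through the glass. The picture comparison covered only the bottle area and found 23 changed pixels, which I put down to noise.

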